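# Pump the squeeze clamp until it holds the spice jar

### The job

I want to unscrew the stuck cap of the spice jar (the one with the flat screw cap, not the dome-topped salt shaker): stand the jar upright on the clamp between its two jaws, let go of it, then squeeze and release the clamp's pair of grips again and again until the sprung pad has pushed the jar against the V jaw and grips it snugly (about 10 N), without crushing it. Move the jaw only by the grips, never by hand. Finish while still holding the grips squeezed, so that the jar stays clamped for me; leave the salt shaker, the mug and the onion where they are.

Things in the scene. Friction and masses are not known exactly. Their poses are not given: they have to be found in the camera images.
- jar_centre (a point): Centre (half-way up) of the spice jar: round glass jar with a wide flat-topped screw cap, 45 mm across, 97 mm tall, 0.09 to 0.16 kg; z axis up. It stands upright on the worktop at the start, to the left or to the right of the clamp.
- shaker_centre (a point): Centre of the salt shaker, which is not wanted: round, 44 mm across, 90 mm tall, with a domed top. It stands on the other side of the clamp. Leave it alone (it may be nudged 20 mm at most).
- mug: Dark mug, 88 x 126 x 106 mm, origin under its foot. Leave it alone (20 mm at most).
- onion: Onion, about 75 mm, origin at its underside. Leave it alone (20 mm at most).
- clamp: Squeeze clamp, metal and black plastic, screwed down. Origin at the worktop, 150 mm from the grip end of its 320 (x) x 85 x 12 mm base plate. Along its x: squeeze grips at -110 mm, ratchet housing -70 to 0 mm (65 mm high), moving jaw with spring pad (44 mm wide, 74 mm high), fixed V jaw (44 mm wide, 74 mm high, rubber cheeks from x = 132 mm). z up.
- seat (a point): Point on top of the base plate (12 mm above the worktop) on the clamp's axis, 119 mm along x from the clamp's origin; axes as the clamp's. Here the jar's underside is centred when it is pressed into the V jaw. Stand the jar here or, easier, 10 to 20 mm nearer to the pad; the pad slides it home. The tall air fryer stands behind the clamp (to +x): carry things round on the robot's side.
- pad_face (a point): Middle of the rubber face of the spring pad (34 mm wide, 40 mm high), 48 mm above the worktop, on the moving jaw; axes as the clamp's. At the start it stands 64 to 84 mm from the seat along x, so the jaw must travel 42 to 62 mm until the seated jar is touched.
- squeeze_point (a point): Midway between the two squeeze grips, 90 mm above the worktop; axes as the clamp's. The grips are upright black round posts, 16 mm across, 48 to 116 mm above the worktop, either side of here along the clamp's y: 62 mm over their outsides released, 34 mm squeezed. Take them from above, a finger outside each, closing along the clamp's y, finger tips 60 to 80 mm high.
- grip_left (a joint): Angle of the squeeze levers, rad: 0 released, 0.20 fully squeezed. A ratchet with 6 mm teeth drives the jaw forward, about 18 mm for each full stroke (the first 13 to 18). Moving the free jaw takes about 4 N at each grip; once it bears on the jar, each newton more at each grip adds about 1.5 N there: about 11 N at each grip gives 10 N on the jar.
- jaw (a joint): Travel of the moving jaw toward the V jaw, m, 0 to 0.085; starts between 0 and 0.02. When the grips are released an unloaded jaw stays where it is (3 N friction, no lock), so a clamped thing stays pressed only while the grips are held.
- pad (a joint): How far the spring pad is pushed back into the moving jaw, m: 0 free, 0.016 at its stop; 1.5 N per mm, so 0.0067 is 10 N. Between 4 and 20 N is snug; more than 28 N counts as crushed.
- grip_left_post (a point): Middle (90 mm above the worktop) of the left squeeze grip's post, at +y of the squeeze point. Both levers are geared together and close evenly; they spring open when released. Under the posts a 12 mm wide toothed bar runs along the axis, up to 43 mm above the worktop.
Mind the look-alikes: they are no part of the job. What is shaped like the part that bears jar_centre but orange is not meant.

How it is judged:
On the way, in this order (a step that is already met when the one before it is completed fails the run):
1. the jar stands upright on the clamp between the jaws, let go (x of jar_centre in the frame of seat between -0.035 and 0.008 m and y of jar_centre in the frame of seat between -0.015 and 0.015 m and z of jar_centre in the frame of seat below 0.053 m and angle between jar_centre's own z axis and vertical below 0.1 rad and contact force between the fingers and spice_jar below 0.1 N), for 0.2 s.
2. the grips are squeezed by the fingers and the pad presses on the jar (contact force between pad and spice_jar above 2 N and value of joint grip_left above 0.01 rad), for 0.1 s.
At the end, for the whole second after the job is handed in: Jar upright (0.1 rad) on the base plate, within 8 mm of the seat, pad pressing it into the V jaw with 4 to 20 N, still, untouched by the robot; fingers press the grips (over 2 N, lever over 0.01 rad); salt shaker, mug, onion within 20 mm of their places (contact force between pad and spice_jar between 4 and 20 N and value of joint pad above 0.0025 m and value of joint grip_left above 0.01 rad and (contact force between the fingers and grip_left above 2 N or contact force between the fingers and grip_right above 2 N) and contact force between each of the arm, the fingers and spice_jar below 0.1 N and angle between jar_centre's own z axis and vertical below 0.1 rad and horizontal distance between jar_centre and seat below 0.008 m and z of jar_centre in the frame of seat below 0.053 m and linear speed of spice_jar below 0.01 m/s and distance of each of shaker_centre, mug, onion from where it was at the start of the episode below 0.02 m); the arm keeps its last pose, push and grip.
It fails at once if the jar is crushed: the pad presses on it with more than 28 N (contact force between pad and spice_jar above 28 N).
It fails at once if the moving jaw is pushed by hand (more than 3 N) (contact force between any of the fingers, the arm and jaw above 3 N).
It fails at once if salt shaker, mug or onion moved more than 20 mm (distance of any of shaker_centre, mug, onion from where it was at the start of the episode above 0.02 m).
It also fails if it takes over 61 s, if anything falls off the work surface, if the arm or the gripper's body presses on something with over 40 N, if the wrist force passes 120 N, or if a joint passes its speed limit or range.

### The arm

A 7-joint arm with a two-finger parallel gripper is mounted at the origin on a cart in front of the work surface, level with it; the furniture and walls round the work are solid. World frame = base frame: x ahead of the robot, y to its left, z up, the work surface at z = 0. Lengths are in m, angles in rad, forces in N, time in s.
With the tool pointing down it reaches from about 0.425 to 0.875 m from the base axis. Payload 8.4 kg.
Tool frame: the origin (TCP) lies midway between the tips of the shut fingers; the grasp point (between the pads) lies 19 mm behind it; z points along the fingers, y is the line along which they close (so a half turn about z gives the same grasp; the last joint's range is limited). The gripper opens to 87 mm and grips with 3 to 60 N. Pads are 19 mm wide; open, the fingers measure 117 mm over their backs; the gripper's body (75 mm by 190 mm) begins 51 mm behind the grasp point.
Start: joints at [1.102, 0.333, 0.04, 1.465, -0.013, 1.343, -0.059], TCP at [0.235, -0.606, 0.223] pointing down, gripper open.
Joint ranges: [-2.58, 2.58], [-0.38, 2.09], [-1.3, 1.39], [0.25, 2.4], [-1.5, 4.64], [0.08, 2.09], [-2.65, 2.65]. Speed limits (rad/s): [2.22, 2.22, 2.79, 2.79, 3.14, 3.14, 3.14].

### API

Orientations are given as a 3x3 rotation matrix whose columns are the frame's x, y, z axes.
In Python, from station import env gives the robot as it stands. The module is installed in compiled form; this text tells all that it offers.
- The arm moves only by the tool jog_arm, never from a script. Its arguments are lists of equal length, an entry for each row: "dr": the turn, a rotation vector about the tool's x, y, z in units of pi rad (1.0 is pi rad), a list of three; "translation": the shift along the tool's x, y, z in units of 0.4 m (1.0 is 0.4 m), a list of three; "jaw": the closure, from -1 (fully open) to 1 (shut). In form: {"dr": [[ax, ay, az], ...], "translation": [[x, y, z], ...], "jaw": [jaw, ...]}. A call has 1 to 20 rows; each row is the pose to reach, as a shift and turn from the pose commanded when the call began, along the tool's axes at that moment, turning the shorter way round; what a row does not reach only later rows make up. A row lasts 1/12 s, in which the tool goes at most 41.7 mm and 7.16 degrees, less where a joint would pass 70% of its speed; a pose out of reach is approached as far as the arm can. A call with a number of a shift or a turn outside -1 to 1 is refused whole. A call with a gripper value outside its range is refused whole. The fingers move at their own pace and stop on an object; the grip force is fixed at half the most. Time passes only in rows, so rows that repeat a pose let the fingers close. It gives the time, the measured TCP pose, the force, the opening and the grip force at its end, in the units of the state.
- env.get_state(): the state, without advancing time (a new reading comes with each control period).
- env.capture(name): name is "scene" or "top" or "wrist"; returns a dict with "img" (400x640x3 uint8, red, green, blue), "intrinsics" (3x3 intrinsics, pixels), "k1" (the pictures are not rectified: a ray, as slopes to the right and down, at radius r is drawn at 1 + k1 r^2 times it, then the intrinsics apply), "view" (4x4, takes a point from world to camera coordinates). Camera axes: x right, y down, z forward; pixel columns grow to the right and rows downward; lengths in m; the calibration is good to about 2 mm. A picture is of the moment at which its call begins. There is no depth.
- env.hand_in(): hands the job in; it is judged then, once.
The state is a dict: "time": time; "q": joint angles; "qd": joint speeds; "joint_torque": joint torques, N m; "eef_pos": TCP position; "eef_rot": TCP orientation; "force": force on the tool from outside, world axes, zero at the start; "wrist_torque": the same for the moment, N m; "gripper_width": finger opening in m; "grasp_force": force on a finger pad.
Only numpy, scipy, OpenCV 4.12 (cv2) and the standard library are available. Lean on these libraries where they do the work, as an engineer would, in place of code of your own. Each camera call takes 0.05 s, during which the arm holds its last target. There are 200 camera calls.

## Working session

There is one attempt and no reset: what is moved stays moved. The work goes in short steps, Python scripts to look and compute and a tool call to move; the robot and the scene stay as the last step left them, time stands still between calls to the robot, and variables do not carry over. Pictures are saved under pics/ and viewed, at most 10 in all, crops included, and the job is handed in when it is done.

Besides the shell and the picture viewer there is one more tool, called by a JSON object that holds its "name" and its "arguments". jog_arm: Moves the arm, as the interface text tells. Shifts and turns lie within -1 to 1; 1 stands for 0.4 m of shift or pi rad of turn. Its arguments: {"type":"object","properties":{"dr":{"type":"array","items":{"type":"array","items":{"type":"number","minimum":-1,"maximum":1}}},"translation":{"type":"array","items":{"type":"array","items":{"type":"number","minimum":-1,"maximum":1}}},"jaw":{"type":"array","items":{"type":"number"}}},"required":["dr","translation","jaw"]}

```bash
mkdir -p pics; cat > h.py <<'E'
import numpy as np, cv2
from station import env
def snap(name,fn,crop=None,scale=1):
    c=env.capture(name); im=c["img"][:,:,::-1].copy(); np.savez('pics/'+fn+'.npz',**c)
    if crop: x0,y0,x1,y1=crop; im=im[y0:y1,x0:x1]
    if scale!=1: im=cv2.resize(im,None,fx=scale,fy=scale,interpolation=cv2.INTER_CUBIC)
    cv2.imwrite('pics/'+fn+'.png',im); return c
def load(fn): return dict(np.load('pics/'+fn+'.npz'))
def ray(c,u,v):
    K=c["intrinsics"]; k=float(c["k1"]); d=np.array([(u-K[0,2])/K[0,0],(v-K[1,2])/K[1,1]]); s=d.copy()
    for _ in range(30): s=d/(1+k*(s@s))
    V=c["view"]; R=V[:3,:3]; return -R.T@V[:3,3], R.T@np.array([s[0],s[1],1])
def atz(c,u,v,z):
    o,d=ray(c,u,v); return o+d*(z-o[2])/d[2]
def proj(c,p):
    K=c["intrinsics"]; q=c["view"][:3,:3]@np.array(p)+c["view"][:3,3]; s=q[:2]/q[2]; s=s*(1+float(c["k1"])*(s@s))
    return np.array([K[0,0]*s[0]+K[0,2],K[1,1]*s[1]+K[1,2]])
E
python3 - <<'E'
from h import *
np.set_printoptions(precision=4,suppress=True)
for n in("scene","top"):
    c=snap(n,n+"1"); print(n,c["view"],c["intrinsics"][0,0],c["k1"])
a=cv2.imread('pics/scene1.png');b=cv2.imread('pics/top1.png')
s=env.get_state();print(s["eef_pos"],s["eef_rot"],s["time"],s["gripper_width"])
E
```

```text
scene [[-0.6476 -0.762   0.0008  0.306 ]
 [-0.5837  0.4954 -0.6433  0.3984]
 [ 0.4898 -0.4171 -0.7656  0.7599]
 [ 0.      0.      0.      1.    ]] 409.6144415274253 -0.05240389691630092
top [[ 0.0115 -0.9997 -0.0232 -0.0392]
 [-0.9916 -0.0084 -0.1293  0.5634]
 [ 0.129   0.0245 -0.9913  1.0652]
 [ 0.      0.      0.      1.    ]] 385.7674882778486 0.01898231427461447
[ 0.2347 -0.6057  0.2217] [[ 0.9324  0.3614 -0.0006]
 [ 0.3614 -0.9324  0.0013]
 [-0.0001 -0.0015 -1.    ]] 0.1 0.08687451692847388
```

View pics/scene1.png

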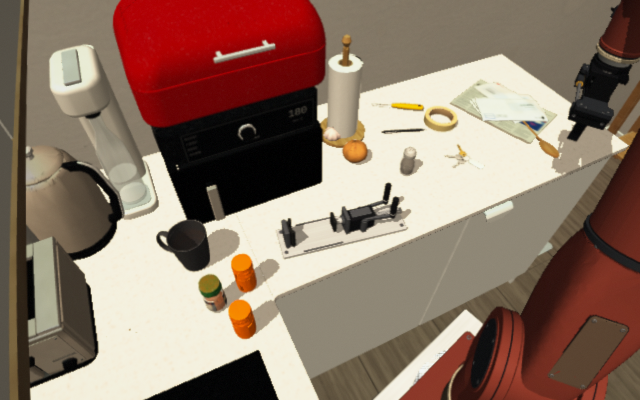

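View pics/top1.png

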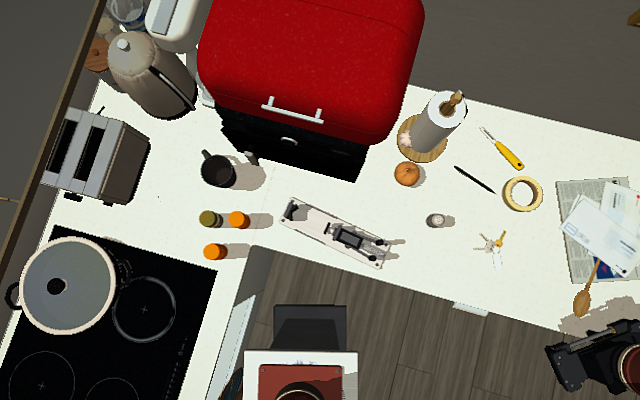

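The image shows these candidates:
- The green-capped jar, at scene (212,292) and top (207,219).
- Two orange look-alikes, at scene (244,272) and (243,318).
- The salt shaker, at scene (408,160).

By the description I choose the green-capped jar. The V jaw is at the left end of the clamp in the scene view, and the grips are at the right end.

```bash
python3 - <<'E'
from h import *
a=cv2.imread('pics/scene1.png')[180:345,190:420];b=cv2.imread('pics/top1.png')[185:275,190:420]
r=lambda i:cv2.resize(i,None,fx=3.4,fy=2.3 if 0 else 3.4,interpolation=cv2.INTER_CUBIC)
cv2.imwrite('pics/crop1.png',r(a)); cv2.imwrite('pics/crop2.png',r(b))
E
```

```text
(no output)
```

View pics/crop1.png

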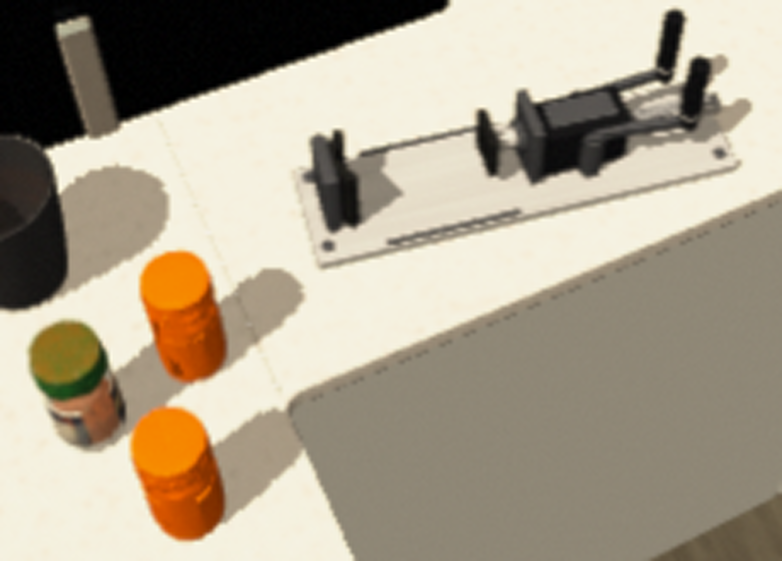

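View pics/crop2.png

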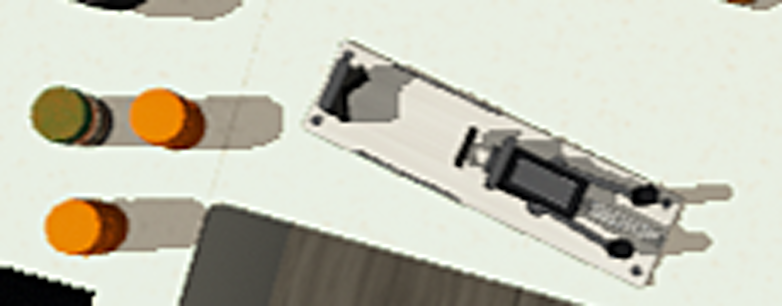

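The crop confirms the green flat-capped jar. Its cap centre is at crop1 (68,355) and crop2 (61,115). The orange ones stand beside it, at crop2 (160,117) and (75,227). The base-plate corners in crop2 are at (348,40), (303,125), (647,285) and (685,205).

```bash
python3 - <<'E'
from h import *
np.set_printoptions(precision=4,suppress=True)
s=load('scene1');t=load('top1')
T=lambda u,v:(u/3.4+190-.35,v/3.4+185-.35); S=lambda u,v:(u/3.4+190-.35,v/3.4+180-.35)
print("jar",atz(t,*T(61,115),.097),atz(s,*S(69,347),.097))
print("or1",atz(t,*T(160,117),.097),atz(s,*S(176,279),.097));print("or2",atz(t,*T(75,227),.097),atz(s,*S(171,435),.097))
c=[atz(t,*T(*p),.012) for p in((348,40),(303,125),(647,285),(685,205))]
print(np.array(c))
sc=[atz(s,*S(*p),.012) for p in((295,172),(320,263),(739,160))];print(np.array(sc))
c=np.array(c);V=(c[0]+c[1])/2;G=(c[2]+c[3])/2;x=(V-G)/np.linalg.norm((V-G)[:2]);
print(np.linalg.norm((V-G)[:2]),x,"yaw",np.arctan2(x[1],x[0]),np.degrees(np.arctan2(x[1],x[0])))
m=(V+G)/2; o=m-x*.01;print("origin",o,"seat",o+.119*x,"sq",o-.11*x)
print("posts",atz(t,*T(645,193),.116),atz(t,*T(621,247),.116), atz(s,*S(675,17),.116),atz(s,*S(698,65),.116))
print("shaker",atz(t,436,217,.09),"onion",atz(t,406,174,.04),"mug",atz(t,219,169,.1))
E
```

```text
jar [0.5105 0.2513 0.097 ] [0.515  0.2515 0.097 ]
or1 [0.5097 0.1725 0.097 ] [0.5134 0.1754 0.097 ]
or2 [0.4227 0.236  0.097 ] [0.4275 0.2363 0.097 ]
[[ 0.5849  0.0317  0.012 ]
 [ 0.5112  0.0688  0.012 ]
 [ 0.3801 -0.2224  0.012 ]
 [ 0.4469 -0.255   0.012 ]]
[[ 0.586   0.0368  0.012 ]
 [ 0.5115  0.0707  0.012 ]
 [ 0.3819 -0.2204  0.012 ]]
0.3187752882952809 [0.4221 0.9066 0.    ] yaw 1.1350588730855677 65.03408292667838
origin [ 0.4766 -0.1033  0.012 ] seat [0.5268 0.0046 0.012 ] sq [ 0.4301 -0.203   0.012 ]
posts [ 0.4533 -0.2066  0.116 ] [ 0.4122 -0.188   0.116 ] [ 0.4549 -0.2087  0.116 ] [ 0.4139 -0.188   0.116 ]
shaker [ 0.5209 -0.3618  0.09  ] onion [ 0.6481 -0.2952  0.04  ] mug [0.6461 0.2255 0.1   ]
```

{"name": "jog_arm", "arguments": {"dr": [[0, 0, -0.243], [0, 0, -0.243], [0, 0, -0.243], [0, 0, -0.243], [0, 0, -0.243], [0, 0, -0.243], [0, 0, -0.243], [0, 0, -0.243], [0, 0, -0.243], [0, 0, -0.243], [0, 0, -0.243], [0, 0, -0.243], [0, 0, -0.243]], "translation": [[0.87, -0.62, -0.2], [0.87, -0.62, -0.2], [0.87, -0.62, -0.2], [0.87, -0.62, -0.2], [0.87, -0.62, -0.2], [0.87, -0.62, -0.2], [0.87, -0.62, -0.2], [0.87, -0.62, -0.2], [0.87, -0.62, -0.2], [0.87, -0.62, -0.2], [0.87, -0.62, -0.2], [0.87, -0.62, -0.2], [0.87, -0.62, -0.2]], "jaw": [-1, -1, -1, -1, -1, -1, -1, -1, -1, -1, -1, -1, -1]}}

```text
time: 1.18
eef_pos: [0.4702, -0.2481, 0.3025]
eef_rot: [[0.421, 0.907, -0.0], [0.907, -0.421, -0.0], [-0.0, -0.0, -1.0]]
force: [0.9, -0.7, 0.4]
gripper_width: 0.0872
grasp_force: 0.0
```

{"name": "jog_arm", "arguments": {"dr": [[0, 0, 0], [0, 0, 0], [0, 0, 0], [0, 0, 0], [0, 0, 0], [0, 0, 0], [0, 0, 0], [0, 0, 0], [0, 0, 0], [0, 0, 0], [0, 0, 0], [0, 0, 0]], "translation": [[0.95, -0.43, 0.1], [0.95, -0.43, 0.1], [0.95, -0.43, 0.1], [0.95, -0.43, 0.1], [0.95, -0.43, 0.1], [0.95, -0.43, 0.1], [0.95, -0.43, 0.1], [0.95, -0.43, 0.1], [0.95, -0.43, 0.1], [0.95, -0.43, 0.1], [0.95, -0.43, 0.1], [0.95, -0.43, 0.1]], "jaw": [-1, -1, -1, -1, -1, -1, -1, -1, -1, -1, -1, -1]}}

```text
time: 2.18
eef_pos: [0.4746, 0.1692, 0.2619]
eef_rot: [[0.421, 0.907, -0.001], [0.907, -0.421, 0.0], [-0.0, -0.001, -1.0]]
force: [0.3, -1.4, 0.3]
gripper_width: 0.0871
grasp_force: 0.0
```

```bash
python3 - <<'E'
from h import *
c=snap("wrist","w1")
print(env.get_state()["eef_pos"])
for p in([.513,.2515,.097],[.527,.005,.012]): print(proj(c,p))
E
```

```text
[0.47507531 0.16708734 0.26193591]
[322.50310135 103.05925397]
[395.79905787 251.54895374]
```

View pics/w1.png

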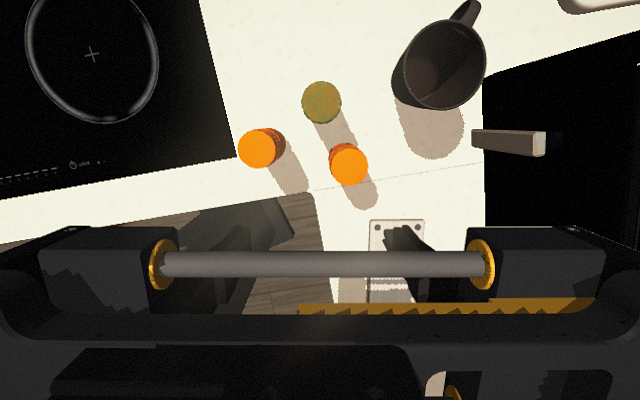

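The wrist view shows the green cap at (321,102), within 2 px of the prediction. The orange ones are at (261,148) and (348,164).

{"name": "jog_arm", "arguments": {"dr": [[0, 0, 0], [0, 0, 0], [0, 0, 0], [0, 0, 0], [0, 0, 0], [0, 0, 0], [0, 0, 0], [0, 0, 0], [0, 0, 0], [0, 0, 0]], "translation": [[0.23, 0, 0.1], [0.23, 0, 0.2], [0.23, 0, 0.25], [0.23, 0, 0.3], [0.23, 0, 0.36], [0.23, 0, 0.42], [0.23, 0, 0.48], [0.23, 0, 0.54], [0.23, 0, 0.54], [0.23, 0, 0.54]], "jaw": [-1, -1, -1, -1, -1, -1, -1, -1, -1, -1]}}

```text
time: 3.07
eef_pos: [0.5141, 0.2485, 0.0457]
eef_rot: [[0.426, 0.905, -0.002], [0.905, -0.426, -0.002], [-0.003, -0.001, -1.0]]
force: [-0.0, -0.4, 0.7]
gripper_width: 0.0868
grasp_force: 0.0
```

{"name": "jog_arm", "arguments": {"dr": [[0, 0, 0], [0, 0, 0], [0, 0, 0], [0, 0, 0], [0, 0, 0], [0, 0, 0], [0, 0, 0], [0, 0, 0]], "translation": [[0, 0, 0], [0, 0, 0], [0, 0, 0], [0, 0, 0], [0, 0, 0], [0, 0, 0], [0, 0, 0], [0, 0, 0]], "jaw": [1, 1, 1, 1, 1, 1, 1, 1]}}

```text
time: 3.73
eef_pos: [0.5139, 0.2515, 0.0467]
eef_rot: [[0.424, 0.906, -0.0], [0.906, -0.424, 0.0], [0.0, -0.0, -1.0]]
force: [-0.9, -0.3, 1.8]
gripper_width: 0.0438
grasp_force: 30.0
```

{"name": "jog_arm", "arguments": {"dr": [[0, 0, 0], [0, 0, 0], [0, 0, 0], [0, 0, 0], [0, 0, 0], [0, 0, 0], [0, 0, 0], [0, 0, 0], [0, 0, 0], [0, 0, 0], [0, 0, 0], [0, 0, 0], [0, 0, 0], [0, 0, 0], [0, 0, 0], [0, 0, 0], [0, 0, 0], [0, 0, 0]], "translation": [[0, 0, -0.1], [0, 0, -0.2], [0, 0, -0.3], [0, 0, -0.375], [-0.07, 0.01, -0.375], [-0.14, 0.02, -0.375], [-0.21, 0.03, -0.375], [-0.28, 0.04, -0.375], [-0.345, 0.04, -0.375], [-0.4, 0.1, -0.375], [-0.45, 0.16, -0.375], [-0.51, 0.22, -0.375], [-0.55, 0.27, -0.375], [-0.573, 0.29, -0.375], [-0.573, 0.29, -0.375], [-0.573, 0.29, -0.33], [-0.573, 0.29, -0.3], [-0.573, 0.29, -0.3]], "jaw": [1, 1, 1, 1, 1, 1, 1, 1, 1, 1, 1, 1, 1, 1, 1, 1, 1, 1]}}

```text
time: 5.23
eef_pos: [0.5199, -0.0042, 0.1639]
eef_rot: [[0.422, 0.906, -0.004], [0.907, -0.422, 0.001], [-0.001, -0.004, -1.0]]
force: [-0.7, -0.0, -2.1]
gripper_width: 0.0441
grasp_force: 30.0
```

```bash
python3 - <<'E'
from h import *
c=snap("scene","s2",(180,80,440,280),3)
s=env.get_state();print(s["eef_pos"],s["gripper_width"],s["grasp_force"],s["force"])
E
```

```text
[ 0.52052581 -0.00429503  0.16523749] 0.04388724505009204 29.972840894697583 [ 0.11871227  0.0331114  -1.6170122 ]
```

View pics/s2.png

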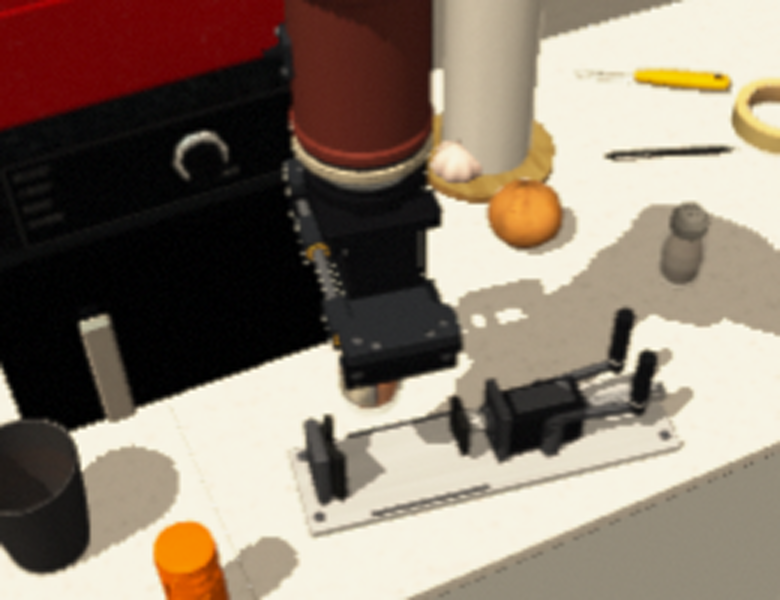

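The jar is held level above the clamp, at crop (370,395). It is about 12 mm to the pad side of the seat, so I lower it.

{"name": "jog_arm", "arguments": {"dr": [[0, 0, 0], [0, 0, 0], [0, 0, 0], [0, 0, 0], [0, 0, 0], [0, 0, 0], [0, 0, 0], [0, 0, 0]], "translation": [[0, 0, 0.06], [0, 0, 0.12], [0, 0, 0.18], [0, 0, 0.22], [0, 0, 0.24], [0, 0, 0.255], [0, 0, 0.26], [0, 0, 0.26]], "jaw": [1, 1, 1, 1, 1, 1, 1, 1]}}

```text
time: 5.95
eef_pos: [0.5223, -0.0051, 0.0631]
eef_rot: [[0.424, 0.906, 0.001], [0.906, -0.424, 0.0], [0.0, 0.001, -1.0]]
force: [1.1, -0.8, -1.1]
gripper_width: 0.0438
grasp_force: 30.0
```

{"name": "jog_arm", "arguments": {"dr": [[0, 0, 0], [0, 0, 0], [0, 0, 0], [0, 0, 0]], "translation": [[0, 0, 0.005], [0, 0, 0.01], [0, 0, 0.012], [0, 0, 0.012]], "jaw": [1, 1, 1, 1]}}

```text
time: 6.28
eef_pos: [0.5225, -0.0054, 0.0586]
eef_rot: [[0.424, 0.906, 0.001], [0.906, -0.424, -0.0], [0.0, 0.001, -1.0]]
force: [-1.6, -0.6, 3.9]
gripper_width: 0.0437
grasp_force: 30.0
```

{"name": "jog_arm", "arguments": {"dr": [[0, 0, 0], [0, 0, 0], [0, 0, 0], [0, 0, 0], [0, 0, 0], [0, 0, 0], [0, 0, 0], [0, 0, 0], [0, 0, 0], [0, 0, 0], [0, 0, 0], [0, 0, 0], [0, 0, 0]], "translation": [[0, 0, 0], [0, 0, 0], [0, 0, 0], [0, 0, 0], [0, 0, 0], [0, 0, 0], [0, 0, -0.06], [0, 0, -0.12], [0, 0, -0.2], [0, 0, -0.3], [0, 0, -0.38], [0, 0, -0.38], [0, 0, -0.38]], "jaw": [-1, -1, -1, -1, -1, -1, -1, -1, -1, -1, -1, -1, -1]}}

```text
time: 7.37
eef_pos: [0.5231, -0.0053, 0.2117]
eef_rot: [[0.424, 0.906, 0.004], [0.906, -0.424, -0.001], [0.001, 0.004, -1.0]]
force: [-0.7, 0.1, -0.4]
gripper_width: 0.087
grasp_force: 0.0
```

{"name": "jog_arm", "arguments": {"dr": [[0, 0, 0], [0, 0, 0], [0, 0, 0], [0, 0, 0], [0, 0, 0], [0, 0, 0], [0, 0, 0], [0, 0, 0]], "translation": [[-0.1, 0, 0], [-0.2, 0, 0], [-0.3, 0, 0], [-0.4, 0, 0], [-0.5, 0, 0], [-0.534, 0, 0], [-0.534, 0, 0], [-0.534, 0, 0]], "jaw": [-1, -1, -1, -1, -1, -1, -1, -1]}}

```text
time: 8.03
eef_pos: [0.4305, -0.1991, 0.2086]
eef_rot: [[0.426, 0.905, -0.002], [0.905, -0.426, 0.001], [0.0, -0.002, -1.0]]
force: [0.4, 0.5, 0.5]
gripper_width: 0.0872
grasp_force: 0.0
```

```bash
python3 - <<'E'
from h import *
a=snap("scene","s3"); w=snap("wrist","w3")
s=env.get_state();print(s["eef_pos"],s["force"])
A=cv2.resize(a["img"][130:280,260:420,::-1],None,fx=3.3,fy=3.3,interpolation=2)
B=cv2.resize(w["img"][:,:,::-1],None,fx=.4,fy=.4,interpolation=3);
im=np.zeros((495,784,3),np.uint8); im[:,:528]=A; im[:160,528:]=B; cv2.imwrite('pics/m3.png',im)
E
```

```text
[ 0.43161769 -0.19748071  0.20901978] [0.11609854 0.4208722  0.06535022]
```

View pics/m3.png

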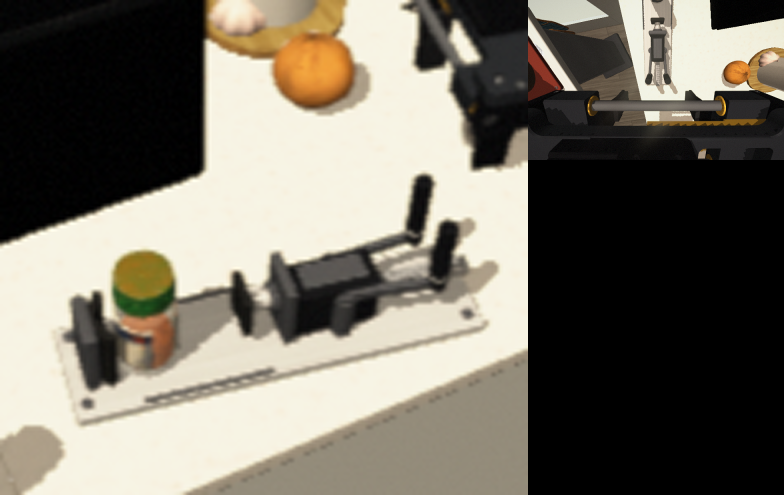

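The jar stands upright on the clamp near the V jaw, with its cap at crop (143,272) and its foot at (145,362). The grips are free at (422,180) and (446,228). Next I check the post centre.

```bash
python3 - <<'E'
from h import *
np.set_printoptions(precision=4,suppress=True)
w=load("w3");s=load("s3")
f=lambda u,v:(u/3.3+260-.35,v/3.3+130-.35)
p=[atz(s,*f(424,180),.116),atz(s,*f(447,227),.116)];print(p,(p[0]+p[1])/2)
im=cv2.cvtColor(w["img"],cv2.COLOR_RGB2GRAY)[170:225,270:380]
cv2.imwrite('pics/g.png',cv2.resize(w["img"][150:230,260:390,::-1],None,fx=6,fy=6,interpolation=2))
print(atz(s,*f(145,272),.109), "cap")
E
```

```text
[array([ 0.456 , -0.2097,  0.116 ]), array([ 0.4143, -0.1891,  0.116 ])] [ 0.4351 -0.1994  0.116 ]
[ 0.5252 -0.0042  0.109 ] cap
```

View pics/g.png

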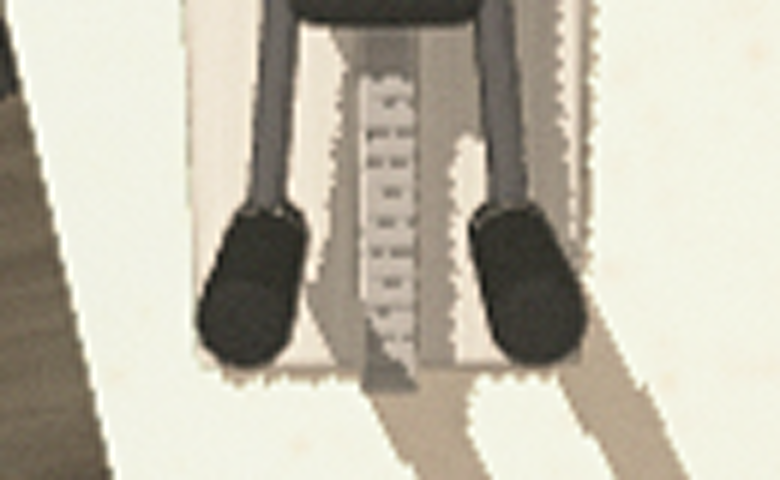

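The post tops are at crop (247,322) and (538,322).

```bash
python3 - <<'E'
from h import *
np.set_printoptions(precision=4,suppress=True)
w=load("w3");p=[atz(w,260+u/6,150+322/6,.116) for u in(247,538)];m=(p[0]+p[1])/2
s=env.get_state();print(p,m,s["eef_rot"].T@(m-s["eef_pos"]),s["eef_pos"])
E
```

```text
[array([ 0.4119, -0.1924,  0.116 ]), array([ 0.453 , -0.2116,  0.116 ])] [ 0.4325 -0.202   0.116 ] [-0.0038  0.0028  0.093 ] [ 0.4316 -0.1975  0.209 ]
```

{"name": "jog_arm", "arguments": {"dr": [[0, 0, 0], [0, 0, 0], [0, 0, 0], [0, 0, 0], [0, 0, 0], [0, 0, 0], [0, 0, 0], [0, 0, 0]], "translation": [[-0.005, 0.008, 0.05], [-0.005, 0.008, 0.12], [-0.005, 0.008, 0.2], [-0.005, 0.008, 0.26], [-0.005, 0.008, 0.31], [-0.005, 0.008, 0.345], [-0.005, 0.008, 0.345], [-0.005, 0.008, 0.345]], "jaw": [-1, -1, -1, -1, -1, -1, -1, -1]}}

```text
time: 8.8
eef_pos: [0.4336, -0.2005, 0.0713]
eef_rot: [[0.422, 0.907, -0.001], [0.907, -0.422, 0.001], [0.001, -0.002, -1.0]]
force: [0.8, -0.5, 0.7]
gripper_width: 0.087
grasp_force: 0.0
```

{"name": "jog_arm", "arguments": {"dr": [[0, 0, 0], [0, 0, 0], [0, 0, 0], [0, 0, 0], [0, 0, 0], [0, 0, 0], [0, 0, 0], [0, 0, 0]], "translation": [[0, 0, 0], [0, 0, 0], [0, 0, 0], [0, 0, 0], [0, 0, 0], [0, 0, 0], [0, 0, 0], [0, 0, 0]], "jaw": [-0.45, -0.3, -0.2, -0.1, 0, 0.1, 0.1, 0.1]}}

```text
time: 9.47
eef_pos: [0.4324, -0.2028, 0.0719]
eef_rot: [[0.424, 0.905, -0.002], [0.905, -0.424, -0.001], [-0.001, -0.001, -1.0]]
force: [-5.2, -0.6, 5.7]
gripper_width: 0.0432
grasp_force: 4.7
```

{"name": "jog_arm", "arguments": {"dr": [[0, 0, 0], [0, 0, 0], [0, 0, 0], [0, 0, 0]], "translation": [[0, 0, 0], [0, 0, 0], [0, 0, 0], [0, 0, 0]], "jaw": [0.15, 0.2, 0.2, 0.2]}}

```text
time: 9.8
eef_pos: [0.4324, -0.2029, 0.0719]
eef_rot: [[0.425, 0.905, -0.002], [0.905, -0.425, -0.001], [-0.001, -0.001, -1.0]]
force: [-6.3, -3.1, 5.4]
gripper_width: 0.0353
grasp_force: 4.8
```

{"name": "jog_arm", "arguments": {"dr": [[0, 0, 0], [0, 0, 0], [0, 0, 0], [0, 0, 0], [0, 0, 0], [0, 0, 0], [0, 0, 0], [0, 0, 0], [0, 0, 0], [0, 0, 0], [0, 0, 0], [0, 0, 0], [0, 0, 0], [0, 0, 0], [0, 0, 0], [0, 0, 0]], "translation": [[0, 0, 0], [0, 0, 0], [0, 0, 0], [0, 0, 0], [0, 0, 0], [0, 0, 0], [0, 0, 0], [0, 0, 0], [0, 0, 0], [0, 0, 0], [0, 0, 0], [0, 0, 0], [0, 0, 0], [0, 0, 0], [0, 0, 0], [0, 0, 0]], "jaw": [-0.6, -0.6, -0.6, -0.6, -0.6, -0.6, -0.45, -0.3, -0.2, -0.1, 0, 0.1, 0.2, 0.2, 0.2, 0.2]}}

```text
time: 11.13
eef_pos: [0.4324, -0.2029, 0.0717]
eef_rot: [[0.425, 0.905, -0.002], [0.905, -0.425, -0.001], [-0.001, -0.001, -1.0]]
force: [-5.8, -1.7, 4.0]
gripper_width: 0.0353
grasp_force: 4.8
```

```bash
python3 - <<'E'
from h import *
snap("scene","s4",(260,160,420,280),4.5); print(env.get_state()["grasp_force"])
E
```

```text
4.8401362713048
```

View pics/s4.png

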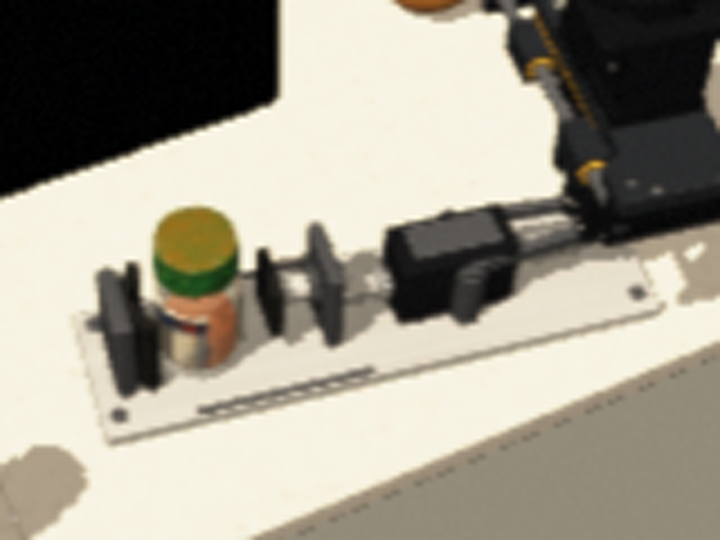

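The jaw has advanced. The pad at crop (270,293) is still about 15 mm from the jar, and the jar's right edge is at about (237,300). I'll do the third stroke in steps and watch the force.

{"name": "jog_arm", "arguments": {"dr": [[0, 0, 0], [0, 0, 0], [0, 0, 0], [0, 0, 0], [0, 0, 0], [0, 0, 0], [0, 0, 0], [0, 0, 0], [0, 0, 0], [0, 0, 0], [0, 0, 0], [0, 0, 0], [0, 0, 0]], "translation": [[0, 0, 0], [0, 0, 0], [0, 0, 0], [0, 0, 0], [0, 0, 0], [0, 0, 0], [0, 0, 0], [0, 0, 0], [0, 0, 0], [0, 0, 0], [0, 0, 0], [0, 0, 0], [0, 0, 0]], "jaw": [-0.6, -0.6, -0.6, -0.6, -0.6, -0.6, -0.45, -0.35, -0.25, -0.15, -0.05, -0.05, -0.05]}}

```text
time: 12.27
eef_pos: [0.4326, -0.2026, 0.0717]
eef_rot: [[0.424, 0.905, -0.002], [0.905, -0.424, -0.0], [-0.001, -0.001, -1.0]]
force: [-6.0, -0.7, 3.9]
gripper_width: 0.0471
grasp_force: 4.4
```

{"name": "jog_arm", "arguments": {"dr": [[0, 0, 0], [0, 0, 0], [0, 0, 0], [0, 0, 0], [0, 0, 0]], "translation": [[0, 0, 0], [0, 0, 0], [0, 0, 0], [0, 0, 0], [0, 0, 0]], "jaw": [0, 0.05, 0.08, 0.08, 0.08]}}

```text
time: 12.68
eef_pos: [0.4324, -0.2028, 0.0717]
eef_rot: [[0.425, 0.905, -0.002], [0.905, -0.425, -0.001], [-0.001, -0.001, -1.0]]
force: [-5.7, -1.5, 4.6]
gripper_width: 0.0405
grasp_force: 5.4
```

{"name": "jog_arm", "arguments": {"dr": [[0, 0, 0], [0, 0, 0], [0, 0, 0], [0, 0, 0], [0, 0, 0]], "translation": [[0, 0, 0], [0, 0, 0], [0, 0, 0], [0, 0, 0], [0, 0, 0]], "jaw": [0.12, 0.15, 0.2, 0.2, 0.2]}}

```text
time: 13.1
eef_pos: [0.4324, -0.2029, 0.0717]
eef_rot: [[0.425, 0.905, -0.002], [0.905, -0.425, -0.001], [-0.001, -0.001, -1.0]]
force: [-7.3, -1.6, 3.7]
gripper_width: 0.0353
grasp_force: 5.5
```

```bash
python3 - <<'E'
from h import *
snap("scene","s5",(260,180,360,280),5); print(env.get_state()["grasp_force"])
E
```

```text
5.480632565886481
```

View pics/s5.png

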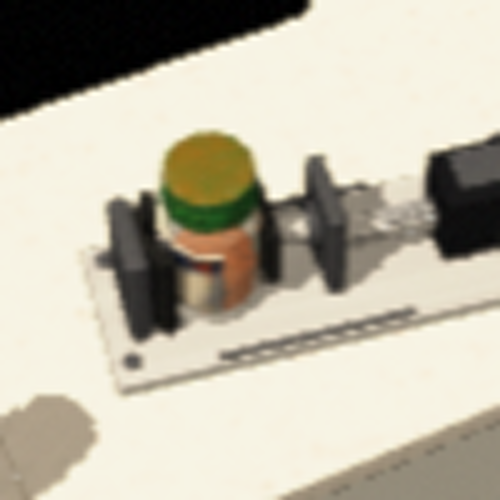

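The pad now touches the jar and is sliding it toward the V jaw. For the fourth stroke I'll use fine steps and stop near 11 N.

{"name": "jog_arm", "arguments": {"dr": [[0, 0, 0], [0, 0, 0], [0, 0, 0], [0, 0, 0], [0, 0, 0], [0, 0, 0], [0, 0, 0], [0, 0, 0], [0, 0, 0], [0, 0, 0], [0, 0, 0], [0, 0, 0]], "translation": [[0, 0, 0], [0, 0, 0], [0, 0, 0], [0, 0, 0], [0, 0, 0], [0, 0, 0], [0, 0, 0], [0, 0, 0], [0, 0, 0], [0, 0, 0], [0, 0, 0], [0, 0, 0]], "jaw": [-0.6, -0.6, -0.6, -0.6, -0.6, -0.6, -0.45, -0.4, -0.35, -0.3, -0.3, -0.3]}}

```text
time: 14.15
eef_pos: [0.4328, -0.202, 0.0717]
eef_rot: [[0.424, 0.906, -0.001], [0.906, -0.424, 0.0], [-0.0, -0.001, -1.0]]
force: [-5.1, 1.5, 4.9]
gripper_width: 0.0572
grasp_force: 4.5
```

{"name": "jog_arm", "arguments": {"dr": [[0, 0, 0], [0, 0, 0], [0, 0, 0], [0, 0, 0], [0, 0, 0]], "translation": [[0, 0, 0], [0, 0, 0], [0, 0, 0], [0, 0, 0], [0, 0, 0]], "jaw": [-0.27, -0.24, -0.2, -0.2, -0.2]}}

```text
time: 14.57
eef_pos: [0.4327, -0.2023, 0.0717]
eef_rot: [[0.424, 0.906, -0.001], [0.906, -0.424, -0.0], [-0.001, -0.001, -1.0]]
force: [-6.2, -0.5, 4.4]
gripper_width: 0.0525
grasp_force: 4.7
```

{"name": "jog_arm", "arguments": {"dr": [[0, 0, 0], [0, 0, 0], [0, 0, 0], [0, 0, 0], [0, 0, 0]], "translation": [[0, 0, 0], [0, 0, 0], [0, 0, 0], [0, 0, 0], [0, 0, 0]], "jaw": [-0.17, -0.14, -0.1, -0.1, -0.1]}}

```text
time: 14.98
eef_pos: [0.4326, -0.2026, 0.0718]
eef_rot: [[0.424, 0.905, -0.001], [0.905, -0.424, -0.0], [-0.001, -0.001, -1.0]]
force: [-5.9, -0.7, 5.1]
gripper_width: 0.0481
grasp_force: 6.4
```

{"name": "jog_arm", "arguments": {"dr": [[0, 0, 0], [0, 0, 0], [0, 0, 0], [0, 0, 0], [0, 0, 0]], "translation": [[0, 0, 0], [0, 0, 0], [0, 0, 0], [0, 0, 0], [0, 0, 0]], "jaw": [-0.07, -0.04, -0.04, -0.04, -0.04]}}

```text
time: 15.4
eef_pos: [0.4325, -0.2027, 0.0718]
eef_rot: [[0.425, 0.905, -0.002], [0.905, -0.425, -0.001], [-0.001, -0.001, -1.0]]
force: [-6.6, 0.0, 4.6]
gripper_width: 0.0457
grasp_force: 8.3
```

{"name": "jog_arm", "arguments": {"dr": [[0, 0, 0], [0, 0, 0], [0, 0, 0], [0, 0, 0], [0, 0, 0]], "translation": [[0, 0, 0], [0, 0, 0], [0, 0, 0], [0, 0, 0], [0, 0, 0]], "jaw": [-0.01, 0.02, 0.02, 0.02, 0.02]}}

```text
time: 15.82
eef_pos: [0.4325, -0.2028, 0.0717]
eef_rot: [[0.425, 0.905, -0.002], [0.905, -0.425, -0.001], [-0.001, -0.001, -1.0]]
force: [-6.3, -1.5, 6.0]
gripper_width: 0.0429
grasp_force: 10.0
```

{"name": "jog_arm", "arguments": {"dr": [[0, 0, 0], [0, 0, 0], [0, 0, 0], [0, 0, 0], [0, 0, 0], [0, 0, 0], [0, 0, 0], [0, 0, 0]], "translation": [[0, 0, 0], [0, 0, 0], [0, 0, 0], [0, 0, 0], [0, 0, 0], [0, 0, 0], [0, 0, 0], [0, 0, 0]], "jaw": [0.03, 0.05, 0.05, 0.05, 0.05, 0.05, 0.05, 0.05]}}

```text
time: 16.48
eef_pos: [0.4324, -0.2028, 0.0717]
eef_rot: [[0.425, 0.905, -0.002], [0.905, -0.425, -0.001], [-0.001, -0.001, -1.0]]
force: [-6.4, -1.8, 5.8]
gripper_width: 0.0416
grasp_force: 11.0
```

```bash
python3 - <<'E'
from h import *
np.set_printoptions(precision=4,suppress=True)
# cap centroid by its green/olive colour, scene view
c=env.capture("scene"); im=c["img"]; hsv=cv2.cvtColor(im,cv2.COLOR_RGB2HSV)
m=cv2.inRange(hsv,(20,120,60),(35,255,255)); sub=np.zeros_like(m); sub[195:235,285:320]=m[195:235,285:320]
v,u=np.nonzero(sub); print(len(u),u.mean(),v.mean(),atz(c,u.mean(),v.mean(),.109))
s=env.get_state();print(s["grasp_force"],s["gripper_width"])
E
```

```text
214 298.2710280373832 214.89719626168224 [0.5266 0.0102 0.109 ]
10.958994703833014 0.04181237375224189
```

```bash
python3 -c "
from station import env
print(env.hand_in())"
```

```text
the job is handed in; nothing more can be done
None
```

I stood the spice jar on the clamp and squeezed the grips until the pad pressed it into the V jaw, then handed in with the grips still held. The force at each grip is 11 N, which by your figures is about 10 N on the jar. The cap measured within about 5 mm of the seat, no judge's result came back, and I did not re-measure the salt shaker, mug and onion at the end.

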